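Stand the toppled resin bottle up against the fence

ROBOT

A 7-joint arm with a two-finger parallel gripper is mounted at the origin on a cart in front of the work surface, level with it; the furniture and walls round the work are solid. World frame = base frame: x ahead of the robot, y to its left, z up, the work surface at z = 0. Lengths are in m, angles in degrees, forces in N, time in s.
With the tool pointing down it reaches from about 0.425 to 0.875 m from the base axis. Payload 9.9 kg.
Tool frame: the origin (TCP) lies at the very end of the fingers, on their centre line; the grasp point (between the pads) lies 19 mm behind it; z points along the fingers, y is the line along which they close (so a half turn about z gives the same grasp; the last joint's range is limited). The gripper opens to 85 mm and grips with 20 to 120 N. Pads are 22 mm wide; open, the fingers measure 114 mm over their backs; the gripper's body (76 mm by 85 mm) begins 54 mm behind the grasp point. The pads swing forward as they close: fully open they stand 13 mm farther back than shut.
Start: joints at [-79.63, 32.985, 1.427, 82.34, -0.859, 64.687, -3.237], TCP at [0.177, 0.651, 0.231] pointing down, gripper open.
Joint ranges: [-157.87, 157.87], [-19.46, 123.44], [-87.15, 90], [11.01, 140.99], [-62.26, 242.26], [9.8, 113.94], [-161.44, 161.44]. Speed limits (degrees/s): [127.2, 127.2, 172.46, 172.46, 180, 180, 180].

INTERFACE

Orientations are given as a 3x3 rotation matrix whose columns are the frame's x, y, z axes.
In Python, from plant import r gives the robot as it stands. The module is installed in compiled form; this text tells all that it offers.
- The arm moves only by the shell command python3 -m jog 'ROWS' [FORCE]. ROWS is text: rows parted by semicolons, each of 5 numbers parted by spaces: the gripper command: -1 is fully open, 1 is shut, values between are in proportion, then the shift along the tool's x, y, z in mm, then the turn about the tool's z in degrees. A call has 1 to 20 rows; each row is the pose to reach, as a shift and turn from the pose commanded when the call began, along the tool's axes at that moment; what a row does not reach only later rows make up. A row lasts 1/12 s, in which the tool goes at most 41.7 mm and 7.16 degrees, less where a joint would pass 70% of its speed; a pose out of reach is approached as far as the arm can. A call with a gripper value outside its range is refused whole. The fingers move at their own pace and stop on an object; FORCE is the grip in N (left out, the last holds). Time passes only in rows, so rows that repeat a pose let the fingers close. It gives the time, the measured TCP pose, the force, the opening and the grip force at its end, in the units of the state.
- r.state(): the state, without advancing time (a new reading comes with each control period).
- r.get_image(name): name is "scene" or "top" or "wrist"; returns the picture (420x560x3 uint8, blue, green, red); there is no depth.
- r.get_calibration(name): a dict with "K" (3x3 intrinsics, pixels), "extrinsics" (4x4, takes a point from camera to world coordinates); the wrist camera has in their place "T_tool_cam" (4x4, takes a point from camera to tool coordinates, whose origin is the TCP and whose axes are the flange's). Camera axes: x right, y up, looking along -z (the intrinsics and any distortion apply to the point x, -y, -z); pixel columns grow to the right and rows downward; lengths in m; the calibration is good to about 2 mm. The wrist camera is an equidistant fisheye: a pixel r from the principal point sees the ray r / f radians off the axis. A picture is of the moment at which its call begins: read the wrist's pose just before it. get_calibration takes no time and is no camera call.
- r.finish_job(): hands the job in; it is judged then, once.
The state is a dict: "time": time; "joints": joint angles; "dq": joint speeds; "effort": joint torques, N m; "eef_pos": TCP position; "tcp_rot": TCP orientation; "contact_force": force on the tool from outside, world axes, zero at the start; "moment": the same for the moment, N m; "finger_gap": opening from 0.0 (shut) to 1.0 (fully open); "gripper_force": force on a finger pad.
Only numpy, scipy, OpenCV 4.12 (cv2) and the standard library are available. Lean on these libraries where they do the work, as an engineer would, in place of code of your own. Each camera call takes 0.05 s, during which the arm holds its last target. There are 200 camera calls.

TASK

The blue-capped resin bottle has been knocked over and lies on its side in front of the low rubber-faced fence on the bench. Slide it along the table until its foot butts against the fence, then raise the cap end, with the foot kept down on the table and braced against the fence, until the bottle stands upright close against the rubber, next to the red-capped bottle, and let go. Do not pick it up off the table or let it fall back, and leave the red-capped bottle, the glitter jar and the bead dish where they are.

Things in the scene. Friction and masses are not known exactly. Their poses are not given: they have to be found in the camera images.
- bottle: white closed bottle, blue cap, 0.3 to 0.6 kg, 141 mm long: body 60 mm diameter, straight for 97 mm from the foot, then shoulder and 32 mm cap (last 17). Origin: centre of the flat foot; z axis from foot to cap. Starts lying (axis 29 mm up), foot 20 to 70 mm from the fence, cap away from it, up to 0.2 rad askew. Gripped, it keeps its angle to the fingers: lean the gripper 40 degrees to the cap side to grasp.
- bottle_center (a point): point on the blue-capped bottle's axis, 70 mm from its foot (half-way along); axes as the bottle's
- fence: fixed low wooden fence on the table: rail 260 mm wide, 45 high, black rubber (40 high) on its front, which looks to the robot's right; a flat flange reaches 64 mm behind. Origin: table level, middle of the rubber front (plane x = 0, the stop); x points into the fence (about the robot's left), y along it towards the robot, z up. Nothing tall stands behind it. Free place for the bottle: y 0 to +100 mm.
- red_bottle: the like bottle with a red cap, 60 mm diameter, 141 mm high, standing against the far part of the fence; origin at the centre of its foot, z up. To be left alone. (A spare pair of such bottles at the back of the table does not matter.)
- jar: small clear jar of pink glitter with a white lid, 44 mm diameter, 47 mm high, standing beyond the bottle; origin at the centre of its underside. To be left alone.
- dish: shallow round metal dish of beads, 78 mm diameter, 15 mm high, between the bottle and the robot; origin at the centre of its underside. To be left alone.
There are look-alikes about, which are no part of the job. Leave any pink look-alike of the bottle alone.

How it is judged (in metres and radians):
On the way, in this order (a step that is already met when the one before it is completed fails the run):
1. the blue-capped bottle, still lying (within 20 degrees of level), butts its foot against the fence (angle between bottle's own z axis and vertical between 1.22 and 1.75 rad and contact force between bottle and fence above 0.3 N), for 0.05 s.
2. the blue-capped bottle is half raised (20 to 65 degrees from upright), its foot down and braced against the fence (angle between bottle's own z axis and vertical between 0.35 and 1.14 rad and height (world z) of bottle below 0.045 m and contact force between bottle and fence above 0.1 N), for 0.05 s.
At the end, for the whole second after the job is handed in: The blue-capped bottle stands at rest on the table, cap up, within 4 degrees of vertical, its axis within 50 mm of the rubber face and between -20 and 120 mm along the fence's y axis; the red-capped bottle, jar and dish are within 25 mm of where they stood (angle between bottle's own z axis and vertical below 0.07 rad and height (world z) of bottle below 0.005 m and height (world z) of bottle_center above 0.06 m and x of bottle in the frame of fence between -0.05 and 0 m and y of bottle in the frame of fence between -0.02 and 0.12 m and linear speed of bottle below 0.02 m/s and angular speed of bottle below 0.1 rad/s and distance of each of red_bottle, jar, dish from where it was at the start of the episode below 0.025 m); the robot touches nothing.
It fails at once if the blue-capped bottle is picked up: the centre of its foot rises more than 55 mm above the table (it is 29 mm up when the bottle lies) (height (world z) of bottle above 0.055 m).
It fails at once if the blue-capped bottle is let fall (it turns faster than 6 rad/s) (angular speed of bottle above 6 rad/s).
It fails at once if the red-capped bottle, the jar or the dish is shoved more than 40 mm or knocked over (distance of any of red_bottle, jar, dish from where it was at the start of the episode above 0.04 m or angle between any of red_bottle, jar, dish's own z axis and vertical above 0.5 rad).
It also fails if it takes over 45 s, if anything falls off the work surface, if the arm or the gripper's body presses on something with over 40 N, if the wrist force passes 120 N, or if a joint passes its speed limit or range.

## Working session

There is one attempt and no reset: what is moved stays moved. The work goes in short steps, Python scripts to look and compute and a shell command to move; the robot and the scene stay as the last step left them, time stands still between calls to the robot, and variables do not carry over. Pictures are saved under pics/ and viewed, at most 10 in all, crops included, and the job is handed in when it is done.

```bash
mkdir -p pics; ls
python3 - <<'E'
from plant import r
import cv2,numpy as np
s=r.state();print({k:np.round(v,3).tolist() for k,v in s.items()})
for n in("scene","top","wrist"):
    c=r.get_calibration(n);print(n,{k:np.round(v,4).tolist() if not isinstance(v,str) else v for k,v in c.items()})
    cv2.imwrite(f"pics/{n}0.png",r.get_image(n))
E
```

```text
pics
{'time': 0.0, 'joints': [-79.63, 33.033, 1.422, 82.389, -0.859, 64.686, -3.237], 'dq': [0.076, -0.011, 0.068, 0.026, 0.026, -0.063, 0.048], 'effort': [-0.001, -76.574, 2.25, -28.597, 0.015, 0.012, -0.0], 'eef_pos': [0.177, 0.651, 0.23], 'tcp_rot': [[-0.965, 0.262, -0.0], [0.262, 0.965, -0.002], [-0.0, -0.002, -1.0]], 'contact_force': [1.009, -0.084, 0.07], 'moment': [0.026, -0.028, -0.013], 'gripper_force': 0.0, 'finger_gap': 1.003}
scene {'K': [[384.5477, 0.0, 286.0471], [0.0, 384.5477, 207.6937], [0.0, 0.0, 1.0]], 'extrinsics': [[0.6817, 0.5407, -0.4928, 0.0362], [-0.7316, 0.5106, -0.4518, -0.472], [0.0073, 0.6685, 0.7437, 0.8589], [0.0, 0.0, 0.0, 1.0]]}
top {'K': [[472.2973, 0.0, 276.323], [0.0, 472.2973, 208.7304], [0.0, 0.0, 1.0]], 'extrinsics': [[0.0213, 0.9909, -0.1331, 0.4028], [-0.9996, 0.0188, -0.0204, 0.0097], [-0.0177, 0.1334, 0.9909, 1.1351], [0.0, 0.0, 0.0, 1.0]]}
wrist {'K': [[325.1923, 0.0, 280.5276], [0.0, 325.1923, 208.5625], [0.0, 0.0, 1.0]], 'T_tool_cam': [[0.0004, 0.9529, 0.3031, 0.0771], [1.0, -0.0003, -0.0002, 0.0001], [-0.0001, 0.3031, -0.9529, -0.1421], [0.0, 0.0, 0.0, 1.0]]}
```

View pictures.

View pics/scene0.png

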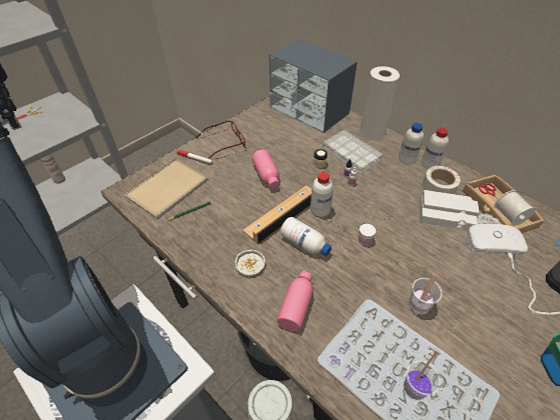

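View pics/top0.png

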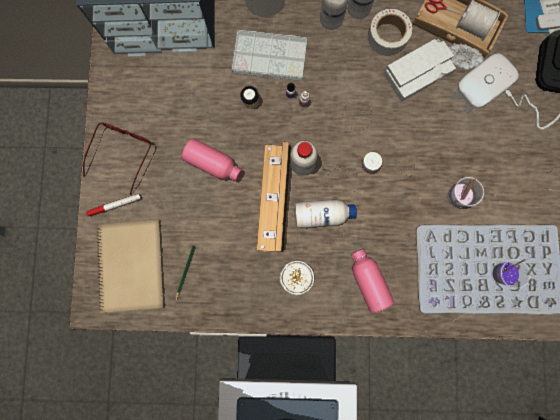

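Create h.py:
```python
from plant import r
import numpy as np, cv2
def ray(n,uv,st=None):
    c=r.get_calibration(n);K=c["K"]
    p=np.array([(uv[0]-K[0][2])/K[0][0],(uv[1]-K[1][2])/K[1][1]])
    if n=="wrist":
        st=st or r.state();T=np.eye(4);T[:3,:3]=st["tcp_rot"];T[:3,3]=st["eef_pos"];E=T@np.array(c["T_tool_cam"])
        t=np.hypot(*p);d=np.array([*(np.sin(t)*p/t),np.cos(t)])
    else: E=np.array(c["extrinsics"]);d=np.array([*p,1.])
    d=E[:3,:3]@(d*[1,-1,-1]);return E[:3,3],d/np.linalg.norm(d)
def atz(n,uv,z,st=None):
    o,d=ray(n,uv,st);return o+d*(z-o[2])/d[2]
def tri(*obs):
    A=0;b=0
    for o,d in obs:
        P=np.eye(3)-np.outer(d,d);A=A+P;b=b+P@o
    x=np.linalg.solve(A,b);return x,[np.linalg.norm((np.eye(3)-np.outer(d,d))@(x-o)) for o,d in obs]
```

```text
(no output)
```

The scene picture shows the bottle at about (304,237), fence (281,213), red bottle (322,195), jar (367,235) and dish (250,263). The top picture shows the bottle from (297,215) to (355,212), fence front at about x=286, red cap (305,150), jar (372,161) and dish (297,277).

Run:
```python
import cv2,numpy as np
a=cv2.imread("pics/top0.png")[135:300,240:390];b=cv2.imread("pics/scene0.png")[165:285,230:385]
cv2.imwrite("pics/ct.png",cv2.resize(a,None,fx=3.6,fy=3.6,interpolation=2))
cv2.imwrite("pics/cs.png",cv2.resize(b,None,fx=5,fy=5,interpolation=2))
```

```text
(no output)
```

View pics/ct.png

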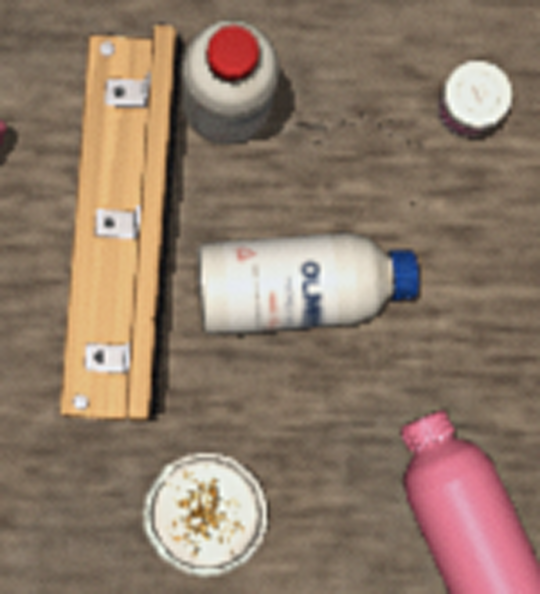

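View pics/cs.png

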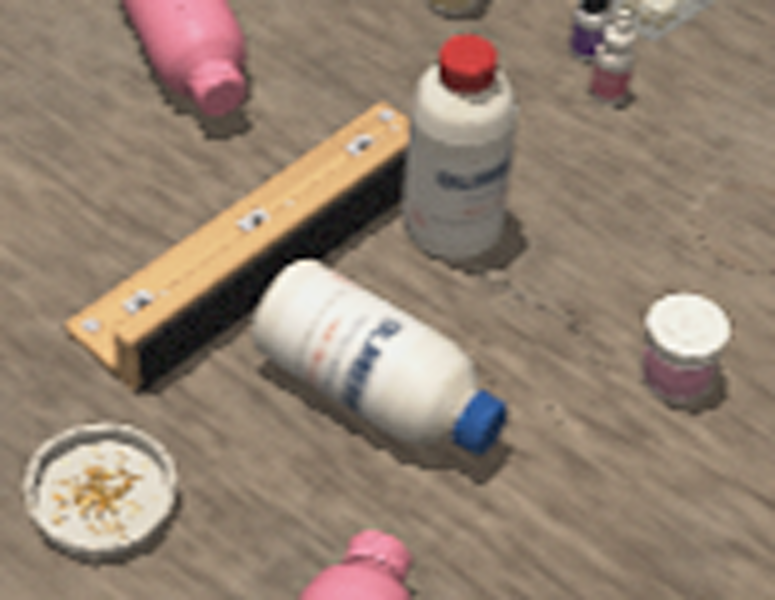

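Run:
```python
from h import *
T=lambda u,v:ray("top",(240+u/3.6,135+v/3.6)); S=lambda u,v:ray("scene",(230+u/5,165+v/5))
for n,t,s in[("cap end",(418,275),(492,428)),("cap base mid",(391,277),(466,415)),("fence near",(150,418),(138,345)),("fence far",(175,28),(411,120)),("red cap top",(233,52),(470,57)),("jar lid",(478,95),(688,325)),("dish",(207,514),(101,488))]:
    x,e=tri(T(*t),S(*s));print(n,x.round(4),np.round(e,4))
def az(z,u,v): return atz("top",(240+u/3.6,135+v/3.6),z)
f=az(.03,204,288);c=az(.03,418,275);print("foot",f,"cap",c,np.linalg.norm(f-c))
a=az(.045,150,418);b=az(.045,175,28);print(a,b,np.linalg.norm(a-b))
y=(a-b)[:2]/np.linalg.norm((a-b)[:2]);o=(a+b)[:2]/2;x=np.array([y[1],-y[0]]);x=x if x[1]>0 else -x
print("fence o",o,"x",x,"y",y)
for p in(f,c):print("in fence",(p[:2]-o)@x,(p[:2]-o)@y)
d=(f-c)[:2];print("skew deg",np.degrees(np.arctan2(d@y,d@x)))
```

```text
cap end [ 0.5481 -0.1549  0.0342] [0.0002 0.0002]
cap base mid [ 0.5471 -0.138   0.0307] [0.0005 0.0005]
fence near [0.4531 0.0162 0.0426] [0.0025 0.0025]
fence far [0.6995 0.0141 0.0392] [0.0122 0.0122]
red cap top [ 0.6688 -0.0294  0.1365] [0.0013 0.0013]
jar lid [ 0.6666 -0.1931  0.0453] [0.0011 0.0011]
dish [ 0.3911 -0.0207  0.0116] [0.0004 0.0004]
foot [ 0.53724873 -0.01577004  0.03      ] cap [ 0.54848185 -0.155359    0.03      ] 0.14004020736033018
[0.45108435 0.01775872 0.045     ] [0.70763768 0.00636099 0.045     ] 0.2568063813214913
fence o [0.57936101 0.01205986] x [0.04438258 0.99901461] y [-0.99901461  0.04438258]
in fence -0.02967152578740521 0.040835627813111584
in fence -0.16862437692155402 0.023418256047677208
skew deg 7.14461106056426
```

The crops give the bottle's foot at (204,288) and cap end at (418,275) in the top crop. The fence front edge runs from (150,418) to (175,28). The foot is about 30 mm from the fence and 7° askew. I'll hold the bottle by its cap, so the bottle can pivot in the pads. Next I move above the cap.

```bash
python3 -m jog '-1 -439 -193 0 70;-1 -439 -193 0 70;-1 -439 -193 0 70;-1 -439 -193 0 70;-1 -439 -193 0 70;-1 -439 -193 0 70;-1 -439 -193 0 70;-1 -439 -193 0 70;-1 -439 -193 0 70;-1 -568 -677 30 70;-1 -568 -677 30 70;-1 -568 -677 30 70;-1 -568 -677 30 70;-1 -568 -677 30 70;-1 -568 -677 30 70;-1 -568 -677 30 70;-1 -568 -677 30 70;-1 -568 -677 30 70;-1 -568 -677 30 70;-1 -568 -677 30 70' 20
```

```text
time: 1.82
eef_pos: [0.5317, -0.0392, 0.2072]
tcp_rot: [[-0.084, 0.996, 0.0], [0.996, 0.084, 0.0], [0.0, 0.0, -1.0]]
contact_force: [1.3, 0.4, 0.2]
finger_gap: 1.0
gripper_force: 0.0
```

```bash
python3 -m jog '-1 -113 7 57 0;-1 -113 7 57 0;-1 -113 7 57 0;-1 -113 7 57 0;-1 -113 7 57 0;-1 -113 7 57 0;-1 -113 7 57 0'
python3 - <<'E'
from h import *
import json
s=r.state();im=r.get_image("wrist")
json.dump({k:np.array(s[k]).tolist() for k in("tcp_rot","eef_pos")},open("w1.json","w"))
cv2.imwrite("pics/w1.png",cv2.resize(im,(784,588),interpolation=2));print(s["eef_pos"])
E
```

```text
time: 2.4
eef_pos: [0.5486, -0.1478, 0.1506]
tcp_rot: [[-0.086, 0.996, 0.0], [0.996, 0.086, 0.001], [0.001, 0.0, -1.0]]
contact_force: [0.2, 1.1, 0.1]
finger_gap: 0.998
gripper_force: 0.0
[ 0.54863666 -0.14777364  0.15060496]
```

View pics/w1.png

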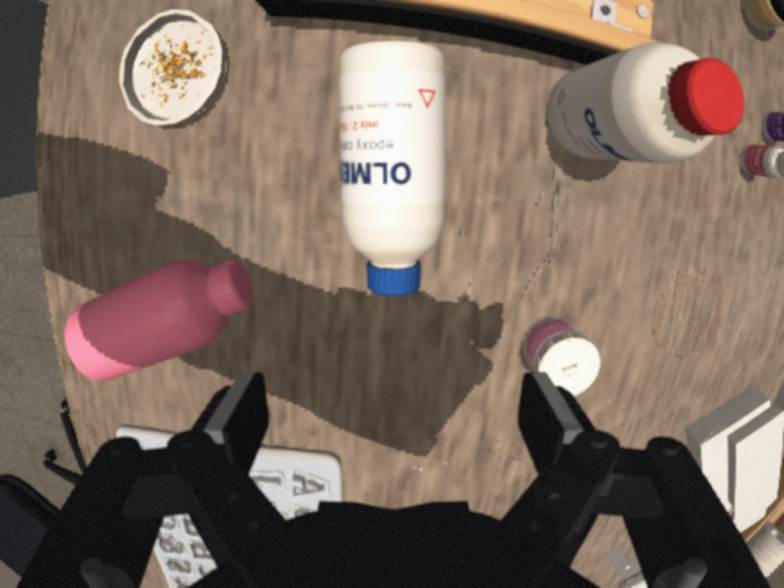

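The wrist picture shows the bottle with its blue cap between (367,262) and (420,292), midline near column 394. The fingers straddle it symmetrically, and the red bottle is at (650,105) and the jar at (565,355), both clear.

Run:
```python
from h import *
import json
s={k:np.array(v) for k,v in json.load(open("w1.json")).items()};W=lambda u,v:((u+.5)/1.4-.5,(v+.5)/1.4-.5)
for n,p,z in[("cap end",(394,293),.045),("cap base",(394,262),.045),("cap L",(368,280),.03),("cap R",(420,280),.03),("foot",(392,42),.055),("bodyL",(342,150),.029),("bodyR",(443,150),.029)]:
    print(n,atz("wrist",W(*p),z,s).round(4))
print(tri(ray("wrist",W(394,278),s),ray("top",(240+405/3.6,135+276/3.6))))
```

```text
cap end [ 0.5499 -0.1493  0.045 ]
cap base [ 0.5484 -0.1312  0.045 ]
cap L [ 0.5341 -0.1473  0.03  ]
cap R [ 0.5653 -0.1446  0.03  ]
foot [ 0.537  -0.0121  0.055 ]
bodyL [ 0.5133 -0.0714  0.029 ]
bodyR [ 0.5709 -0.0664  0.029 ]
(array([ 0.54994561, -0.14932872,  0.01325728]), [np.float64(0.00011039471638237721), np.float64(0.00011039471638240012)])
```

```bash
python3 -m jog '-1 3 0 40 0;-1 3 0 80 0;-1 3 0 110 0;-1 3 0 130 0;-1 3 0 137 0;-1 3 0 137 0;-1 3 0 137 0;1 3 0 137 0;1 3 0 137 0;1 3 0 137 0;1 3 0 137 0;1 3 0 137 0;1 3 0 137 0;1 3 0 137 0;1 3 0 137 0;1 3 0 137 0;1 3 0 137 0' 20
```

```text
time: 3.87
eef_pos: [0.5485, -0.1468, 0.0135]
tcp_rot: [[-0.084, 0.996, 0.001], [0.996, 0.084, -0.001], [-0.001, 0.001, -1.0]]
contact_force: [1.0, -1.3, 4.5]
finger_gap: 0.367
gripper_force: 20.4
```

```bash
python3 -m jog '1 0 0 0 2;1 0 0 0 4;1 0 0 0 6;1 4 1 0 7;1 8 1 0 7;1 12 2 0 7;1 15 2 0 7;1 18 2 0 7;1 20 3 0 7;1 20 3 0 7'; python3 -m jog '1 2 0 0 0;1 4 0 0 0;1 4 0 0 0'
```

```text
time: 4.7
eef_pos: [0.5495, -0.1275, 0.0137]
tcp_rot: [[0.039, 0.999, 0.001], [0.999, -0.039, -0.002], [-0.002, 0.001, -1.0]]
contact_force: [-0.6, -3.8, 7.1]
finger_gap: 0.361
gripper_force: 20.4
time: 4.95
eef_pos: [0.5497, -0.1241, 0.0138]
tcp_rot: [[0.04, 0.999, 0.001], [0.999, -0.04, -0.002], [-0.002, 0.001, -1.0]]
contact_force: [-0.6, -6.2, 7.2]
finger_gap: 0.37
gripper_force: 20.5
```

```bash
python3 -m jog '1 2 0 0 0;1 3 0 0 0;1 3 0 0 0'; python3 -m jog '1 2 0 0 0;1 3 0 0 0;1 3 0 0 0'
python3 - <<'E'
from h import *
s=r.state();im=r.get_image("top");print(s["contact_force"])
a=cv2.resize(im[150:270,250:380],None,fx=4.5,fy=4.5,interpolation=2);cv2.imwrite("pics/t2.png",a)
E
```

```text
time: 5.2
eef_pos: [0.5497, -0.124, 0.0139]
tcp_rot: [[0.042, 0.999, 0.002], [0.999, -0.042, -0.006], [-0.006, 0.002, -1.0]]
contact_force: [-1.1, -15.3, 5.6]
finger_gap: 0.361
gripper_force: 20.3
time: 5.45
eef_pos: [0.5496, -0.1238, 0.0139]
tcp_rot: [[0.044, 0.999, 0.002], [0.999, -0.044, -0.009], [-0.009, 0.003, -1.0]]
contact_force: [-1.2, -22.6, 3.9]
finger_gap: 0.369
gripper_force: 20.1
[ -1.2062965  -22.57066179   3.89922604]
```

View pics/t2.png

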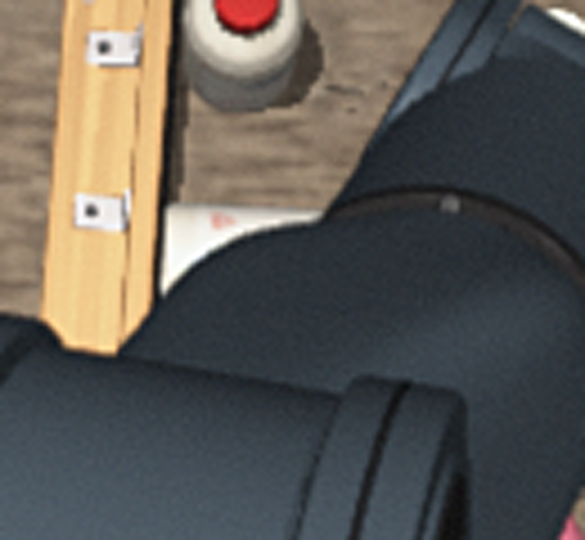

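The foot is butted at the fence (crop pixel (165,240)), with 22 N of pressure. Next I raise the cap along the arc, checking partway.

```bash
python3 -m jog '1 -2 0 -3 0;1 -4 0 -8 0;1 -5 0 -14 0;1 -5 0 -20 0;1 -5 0 -26 0;1 -4 0 -32 0;1 -3 0 -38 0;1 -2 0 -44 0;1 -2 0 -44 0' 22
python3 - <<'E'
from h import *
s=r.state();im=r.get_image("scene");print(s["contact_force"],s["moment"])
cv2.imwrite("pics/s2.png",cv2.resize(im[150:290,220:380],None,fx=4,fy=4,interpolation=2))
E
```

```text
time: 6.25
eef_pos: [0.5496, -0.1189, 0.058]
tcp_rot: [[0.039, 0.999, 0.0], [0.999, -0.039, -0.001], [-0.001, 0.0, -1.0]]
contact_force: [-1.7, -6.6, -0.5]
finger_gap: 0.366
gripper_force: 22.1
[-1.74908434 -6.59079551 -0.50142386] [-1.37140581e+00  2.52699868e-01 -1.09729487e-04]
```

View pics/s2.png

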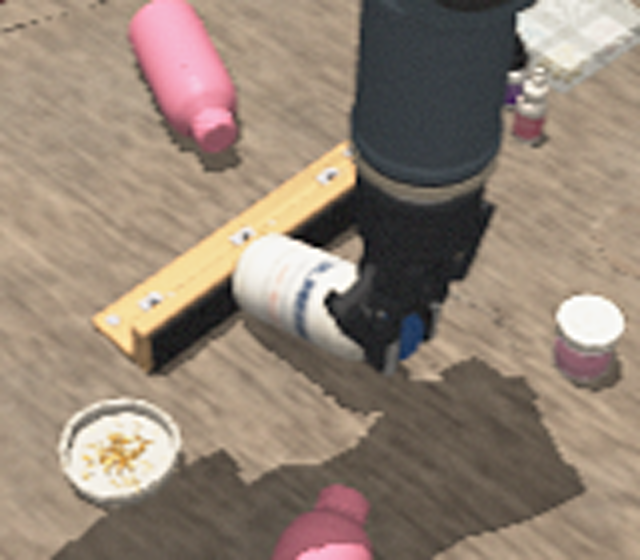

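The picture shows the bottle tilted somewhat, with the foot at (260,275) against the fence and the cap at (410,335) between the fingers. A quick calculation of the cap and foot heights will confirm the pivot.

Run:
```python
from h import *
for n,p,k,v in[("cap",(410,335),1,-.124),("cap bottom",(405,358),1,-.124),("foot top rim",(262,238),1,.012),("foot low rim",(240,305),1,.005)]:
    o,d=ray("scene",(220+p[0]/4,150+p[1]/4));print(n,(o+d*(v-o[k])/d[k]).round(4))
```

```text
cap [ 0.5572 -0.124   0.0703]
cap bottom [ 0.5548 -0.124   0.048 ]
foot top rim [0.562  0.012  0.0564]
foot low rim [0.5321 0.005  0.015 ]
```

```bash
python3 -m jog '1 1 0 -5 0;1 2 0 -10 0;1 4 0 -15 0;1 5 0 -20 0;1 7 0 -24 0;1 8 0 -28 0;1 10 0 -32 0;1 11 0 -36 0;1 14 0 -39 0;1 17 0 -43 0;1 20 0 -46 0;1 24 0 -49 0;1 24 0 -49 0' 22
python3 - <<'E'
from h import *
s=r.state();im=r.get_image("scene");print(s["contact_force"],s["moment"])
cv2.imwrite("pics/s3.png",cv2.resize(im[150:290,220:380],None,fx=4,fy=4,interpolation=2))
E
```

```text
time: 7.38
eef_pos: [0.551, -0.0943, 0.1071]
tcp_rot: [[0.038, 0.999, 0.001], [0.999, -0.038, -0.001], [-0.001, 0.001, -1.0]]
contact_force: [-0.3, -4.0, 0.2]
finger_gap: 0.364
gripper_force: 24.7
[-0.31570067 -4.02536032  0.15092997] [-0.78047571  0.24751967  0.02839282]
```

View pics/s3.png

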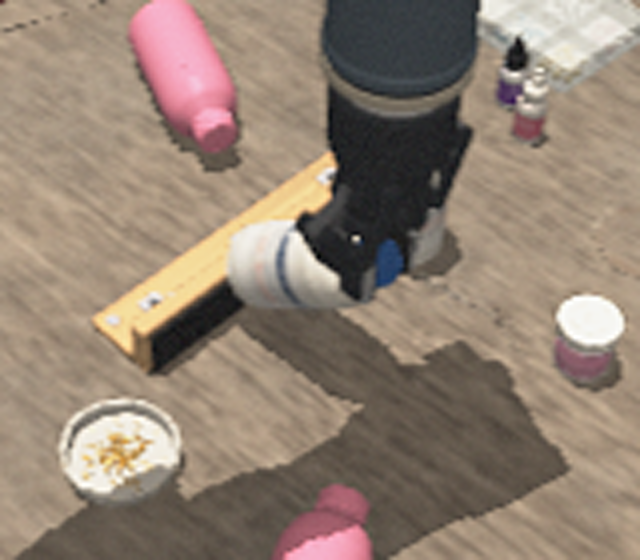

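```bash
cat >> h.py <<'E'
def proj(P,n="scene"):
    c=r.get_calibration(n);E=np.linalg.inv(c["extrinsics"]);K=np.array(c["K"])
    q=E[:3,:3]@np.asarray(P)+E[:3,3];q=q*[1,-1,-1];u=K@q;return u[:2]/u[2]
E
python3 - <<'E'
from h import *
g=np.array([.551,-.0943,.123]);crop=lambda P:((proj(P)-[220,150])*4).round(0)
for sc in(.125,.136):
  for th in(20,30,40,50):
    t=np.radians(th);a=np.array([0.04*np.cos(t),-np.cos(t),np.sin(t)])
    f=g-sc*a;up=np.array([0,np.sin(t),np.cos(t)])
    rim=[crop(f+.03*(np.cos(p)*up+np.sin(p)*np.array([1,0,0]))).tolist() for p in np.radians([0,90,180,270])]
    print(sc,th,f.round(3),"foot",crop(f),"rim top,far,low,near",rim,"capend",crop(g+(.141-sc)*a))
E
```

```text
0.125 20 [0.546 0.023 0.08 ] foot [235. 219.] rim top,far,low,near [[223.0, 183.0], [265.0, 196.0], [246.0, 254.0], [204.0, 243.0]] capend [393. 270.]
0.125 30 [0.547 0.014 0.061] foot [245. 245.] rim top,far,low,near [[229.0, 208.0], [274.0, 221.0], [261.0, 280.0], [215.0, 269.0]] capend [392. 266.]
0.125 40 [0.547 0.001 0.043] foot [258. 270.] rim top,far,low,near [[238.0, 234.0], [287.0, 247.0], [278.0, 306.0], [229.0, 295.0]] capend [390. 263.]
0.125 50 [ 0.548 -0.014  0.027] foot [275. 296.] rim top,far,low,near [[251.0, 261.0], [304.0, 272.0], [299.0, 330.0], [246.0, 320.0]] capend [388. 259.]
0.136 20 [0.546 0.033 0.076] foot [224. 215.] rim top,far,low,near [[212.0, 180.0], [253.0, 192.0], [235.0, 250.0], [193.0, 239.0]] capend [380. 266.]
0.136 30 [0.546 0.023 0.055] foot [235. 243.] rim top,far,low,near [[219.0, 207.0], [264.0, 220.0], [250.0, 278.0], [204.0, 267.0]] capend [379. 264.]
0.136 40 [0.547 0.01  0.036] foot [249. 271.] rim top,far,low,near [[229.0, 235.0], [278.0, 248.0], [269.0, 306.0], [220.0, 295.0]] capend [379. 263.]
0.136 50 [ 0.548 -0.007  0.019] foot [267. 298.] rim top,far,low,near [[244.0, 263.0], [296.0, 275.0], [291.0, 333.0], [238.0, 322.0]] capend [378. 262.]
```

The pads carried the bottle's angle: it is at about 38–40° with the foot some 15–20 mm off the table. I'll lower it until the foot is down and braced, then continue with a downward and fence-ward bias.

```bash
python3 -m jog '1 -3 0 3 0;1 -6 0 7 0;1 -9 0 11 0;1 -10 0 15 0;1 -10 0 18 0;1 -10 0 18 0' 20; python3 -m jog '1 0 0 2 0;1 0 0 4 0;1 0 0 4 0';python3 - <<'E'
from h import *
s=r.state();im=r.get_image("scene");print(s["contact_force"],s["moment"])
cv2.imwrite("pics/s4.png",cv2.resize(im[150:290,220:380],None,fx=4,fy=4,interpolation=2))
E
```

```text
time: 7.93
eef_pos: [0.5499, -0.1072, 0.0878]
tcp_rot: [[0.041, 0.999, 0.0], [0.999, -0.041, -0.003], [-0.003, 0.0, -1.0]]
contact_force: [-1.1, -7.8, 3.4]
finger_gap: 0.368
gripper_force: 22.7
time: 8.18
eef_pos: [0.5501, -0.1087, 0.0844]
tcp_rot: [[0.042, 0.999, 0.001], [0.999, -0.042, -0.005], [-0.005, 0.001, -1.0]]
contact_force: [-1.8, -12.9, 6.2]
finger_gap: 0.364
gripper_force: 22.8
[ -1.81281648 -12.85136766   6.17333671] [-2.55707632  0.39809405  0.05458476]
```

View pics/s4.png

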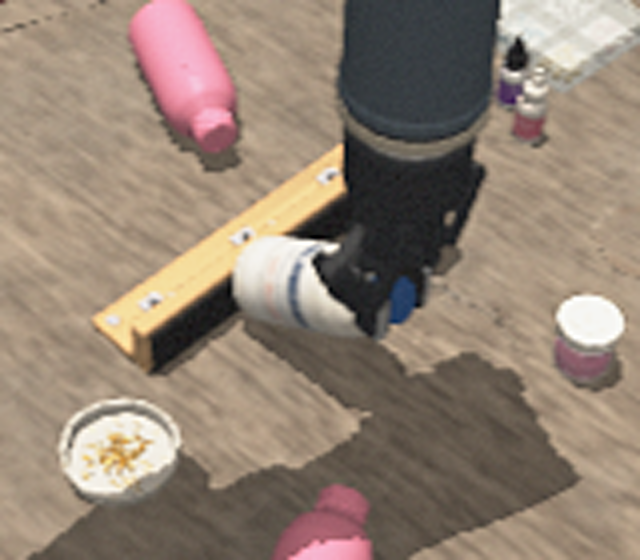

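```bash
python3 -m jog '1 1 0 -2 0;1 3 0 -5 0;1 5 0 -8 0;1 7 0 -11 0;1 8 0 -12 0;1 8 0 -12 0' 20; python3 -m jog '1 3 0 -2 0;1 6 0 -4 0;1 9 0 -6 0;1 12 0 -8 0;1 14 0 -10 0;1 14 0 -10 0'
python3 - <<'E'
from h import *
s=r.state();im=r.get_image("scene");print(s["contact_force"],s["moment"])
cv2.imwrite("pics/s5.png",cv2.resize(im[150:290,220:380],None,fx=4,fy=4,interpolation=2))
E
```

```text
time: 8.73
eef_pos: [0.5508, -0.1014, 0.0972]
tcp_rot: [[0.042, 0.999, 0.002], [0.999, -0.042, -0.006], [-0.005, 0.003, -1.0]]
contact_force: [-2.6, -14.7, 6.6]
finger_gap: 0.367
gripper_force: 26.2
time: 9.23
eef_pos: [0.5522, -0.0927, 0.1088]
tcp_rot: [[0.046, 0.999, 0.006], [0.999, -0.045, -0.012], [-0.011, 0.006, -1.0]]
contact_force: [-3.7, -30.6, 18.1]
finger_gap: 0.364
gripper_force: 40.2
[ -3.68978301 -30.6139655   18.06582254] [-6.91424811  0.99786744  0.22667519]
```

View pics/s5.png

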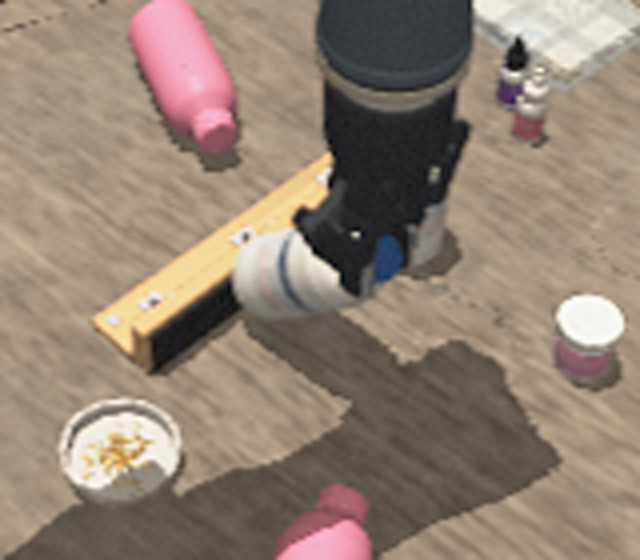

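The crop shows the bottle at roughly 45° and it's not clear the foot is down (silhouette bottom near (270,318)). I'll fit its silhouette to get the pose.

```bash
cat >> h.py <<'E'
from scipy.optimize import least_squares
def fit(im,g,th0=45,dump=False):
    hsv=cv2.cvtColor(im,cv2.COLOR_BGR2HSV);m=((hsv[...,1]<45)&(hsv[...,2]>125)).astype(np.uint8)
    lab=cv2.connectedComponents(m)[1];m=(lab==np.bincount(lab[190:240,275:300].ravel())[1:].argmax()+1).astype(np.uint8)
    c=max(cv2.findContours(m,0,1)[0],key=len)[:,0].astype(float)
    def hull(p):
        y,z,t,x=p[0],p[1],p[2],p[3];a=np.array([.044*np.cos(t)*-1,-np.cos(t),np.sin(t)]);a/=np.linalg.norm(a)
        e=np.cross(a,[0,np.sin(t),np.cos(t)]);e/=np.linalg.norm(e);up=np.cross(e,a);f=np.array([x,y,z])
        P=[f+s*a+.0298*(np.cos(q)*up+np.sin(q)*e) for s in(0,.097) for q in np.linspace(0,6.28,24)]
        return cv2.convexHull(np.array([proj(q) for q in P],np.float32)),f,a
    # keep contour points whose outer side is background (left/below/top of the foot part), not the gripper
    dark=cv2.dilate((im.max(2)<60).astype(np.uint8),np.ones((5,5)))
    red=(c[:,0]<c[:,0].min()+22)|(dark[c[:,1].astype(int),c[:,0].astype(int)]==0)
    c=c[red]
    def res(p):
        h,f,a=hull(p);d=[np.clip(cv2.pointPolygonTest(h,(float(u),float(v)),True),-4,4) for u,v in c]
        w=g-f;off=w-(w@a)*a
        return np.r_[d,np.array([off[1],off[2]])/.003,(p[3]-.55)/.004,(w@a-.133)/.004]
    t=np.radians(th0);p0=[g[1]+.13*np.cos(t),g[2]-.13*np.sin(t),t,.55]
    s=least_squares(res,p0,x_scale=[.01,.01,.1,.01],diff_step=1e-3,loss="soft_l1")
    p=s.x;print("y %.4f z %.4f th %.1f x %.4f"%(p[0],p[1],np.degrees(p[2]),p[3]),"low rim z %.4f"%(p[1]-.03*np.cos(p[2])),"n",len(c),"med|d| %.2f"%np.median(abs(s.fun[:len(c)])))
    if dump:
        o=im.copy();cv2.polylines(o,[hull(p)[0].astype(int)],True,(0,255,0));
        for q in c:o[int(q[1]),int(q[0])]=(0,0,255)
        cv2.imwrite(dump,cv2.resize(o[150:290,220:380],None,fx=4,fy=4,interpolation=0))
E
python3 - <<'E'
from h import *
im=r.get_image("scene");s=r.state();g=np.array(s["eef_pos"])+[0,0,.017]
for th in(30,45,55):fit(im,g,th,"pics/f.png")
E
```

```text
Traceback (most recent call last):
  File "h.py", line 40, in fit
    s=least_squares(res,p0,x_scale=[.01,.01,.1,.01],diff_step=1e-3,loss="soft_l1")
  File "h.py", line 36, in res
    h,f,a=hull(p);d=[np.clip(cv2.pointPolygonTest(h,(float(u),float(v)),True),-4,4) for u,v in c]
          ~~~~^^^
  File "h.py", line 30, in hull
    return cv2.convexHull(np.array([proj(q) for q in P],np.float32)),f,a
                                    ~~~~^^^
  File "h.py", line 19, in proj
    c=r.get_calibration(n);E=np.linalg.inv(c["extrinsics"]);K=np.array(c["K"])
ValueError: time passes only in moves, steps and waits
```

I've now used all ten picture views, so the rest goes by numeric fit. First I cache the calibration.

```bash
sed -i 's/^def proj.*/CAL={n:r.get_calibration(n) for n in("scene","top")}\ndef proj(P,n="scene"):/; s/c=r.get_calibration(n);E=np.linalg.inv/c=CAL[n];E=np.linalg.inv/' h.py
python3 - <<'E'
from h import *
im=r.get_image("scene");s=r.state();g=np.array(s["eef_pos"])+[0,0,.017];print(g,s["contact_force"])
for th in(30,45,55):fit(im,g,th)
print("check on earlier crops");f=lambda n:np.pad(cv2.resize(cv2.imread(n),(160,140),interpolation=3),((150,130),(220,180),(0,0)))
fit(f("pics/s2.png"),np.array([.5496,-.1189,.075]),20)
fit(f("pics/s3.png"),np.array([.551,-.0943,.124]),40)
fit(f("pics/s4.png"),np.array([.5501,-.1087,.101]),35)
E
```

```text
[ 0.55204728 -0.09290844  0.12550982] [ -4.79886786 -30.73857679  18.15827283]
y 0.0071 z 0.0311 th 44.7 x 0.5632 low rim z 0.0098 n 82 med|d| 2.44
y 0.0071 z 0.0311 th 44.7 x 0.5631 low rim z 0.0098 n 82 med|d| 2.44
y -0.0309 z 0.0069 th 67.0 x 0.5467 low rim z -0.0048 n 82 med|d| 4.00
check on earlier crops
y 0.0073 z 0.0244 th 21.7 x 0.5629 low rim z -0.0035 n 73 med|d| 0.87
y 0.0083 z 0.0346 th 43.4 x 0.5616 low rim z 0.0128 n 72 med|d| 1.19
y 0.0051 z 0.0236 th 34.3 x 0.5624 low rim z -0.0011 n 82 med|d| 1.14
```

Fit: θ≈45°, low rim about 10 mm above the table, foot face hooked on the fence's top edge. I'll ease off the push and then relax the grip a little at a time so the cap acts as a hinge and the foot sinks.

```bash
python3 -m jog '1 -2 0 0 0;1 -4 0 0 0;1 -6 0 0 0;1 -8 0 0 0;1 -8 0 0 0' 20; python3 -m jog '0.5 0 0 0 0;0.4 0 0 0 0;0.4 0 0 0 0'
python3 - <<'E'
from h import *
im=r.get_image("scene");s=r.state();g=np.array(s["eef_pos"])+[0,0,.017]
fit(im,g,45);fit(im,g,52)
E
```

```text
time: 9.8
eef_pos: [0.5513, -0.0948, 0.1068]
tcp_rot: [[0.042, 0.999, 0.002], [0.999, -0.042, -0.005], [-0.004, 0.003, -1.0]]
contact_force: [-1.3, -13.2, 5.4]
finger_gap: 0.362
gripper_force: 33.2
time: 10.05
eef_pos: [0.5514, -0.0947, 0.1068]
tcp_rot: [[0.042, 0.999, 0.002], [0.999, -0.042, -0.005], [-0.005, 0.003, -1.0]]
contact_force: [-0.2, -13.2, 5.5]
finger_gap: 0.363
gripper_force: 33.3
y 0.0058 z 0.0322 th 43.7 x 0.5617 low rim z 0.0105 n 82 med|d| 2.18
y -0.0313 z 0.0057 th 66.8 x 0.5471 low rim z -0.0061 n 82 med|d| 4.00
```

```bash
python3 -m jog '0.36 -2 0 0 0;0.36 -3 0 0 0'; python3 -m jog '0.32 0 0 0 0;0.32 0 0 0 0';  python3 -m jog '0.3 0 0 0 0;0.3 0 0 0 0' | egrep 'force|gap|pos'
```

```text
time: 10.27
eef_pos: [0.5511, -0.0955, 0.1063]
tcp_rot: [[0.04, 0.999, 0.001], [0.999, -0.04, -0.002], [-0.002, 0.001, -1.0]]
contact_force: [1.3, -4.9, 0.2]
finger_gap: 0.366
gripper_force: 31.2
time: 10.43
eef_pos: [0.5511, -0.0954, 0.1062]
tcp_rot: [[0.04, 0.999, 0.001], [0.999, -0.04, -0.002], [-0.002, 0.001, -1.0]]
contact_force: [-0.2, -6.6, 0.8]
finger_gap: 0.361
gripper_force: 31.6
eef_pos: [0.5512, -0.0954, 0.1062]
contact_force: [0.8, -7.2, 1.1]
finger_gap: 0.368
gripper_force: 31.6
```

```bash
for v in; do :; done; python3 -m jog '0.28 0 0 0 0' | egrep 'gap|force'; python3 -m jog '0.27 0 0 0 0'| egrep 'gap|force';python3 -m jog '0.26 0 0 0 0'| egrep 'gap|force'
python3 - <<'E'
from h import *
im=r.get_image("scene");s=r.state();g=np.array(s["eef_pos"])+[0,0,.017];fit(im,g,45);print(g)
E
```

```text
contact_force: [1.4, -7.6, -0.0]
finger_gap: 0.363
gripper_force: 31.6
contact_force: [1.9, -6.4, 0.6]
finger_gap: 0.365
gripper_force: 29.8
contact_force: [-0.0, -6.4, 2.3]
finger_gap: 0.37
gripper_force: 17.9
y 0.0070 z 0.0305 th 43.7 x 0.5628 low rim z 0.0088 n 81 med|d| 2.24
[ 0.55102699 -0.09546561  0.1232497 ]
```

```bash
python3 -m jog '0.257 0 0 0 0' | egrep 'gap|force'; python3 -m jog '0.254 0 0 0 0;0.254 0 0 0 0'| egrep 'gap|force'
python3 - <<'E'
from h import *
im=r.get_image("scene");s=r.state();g=np.array(s["eef_pos"])+[0,0,.017];fit(im,g,45);print(g)
E
```

```text
contact_force: [0.4, -6.6, 1.8]
finger_gap: 0.368
gripper_force: 14.8
contact_force: [-0.4, -7.0, 3.3]
finger_gap: 0.374
gripper_force: 12.0
y 0.0065 z 0.0314 th 43.7 x 0.5621 low rim z 0.0096 n 83 med|d| 2.27
[ 0.55103792 -0.09548434  0.12330736]
```

```bash
python3 -m jog '0.254 -1 0 0 0;0.254 -2 0 0 0;0.254 -3 0 0 0;0.254 -3 0 0 0'| egrep 'pos|gap|force'; python3 -m jog '0.251 0 0 0 0;0.251 0 0 0 0'| egrep 'gap|force'
python3 - <<'E'
from h import *
im=r.get_image("scene");s=r.state();g=np.array(s["eef_pos"])+[0,0,.017];fit(im,g,45);print(g)
E
```

```text
eef_pos: [0.5504, -0.0962, 0.106]
contact_force: [0.7, -2.2, 0.1]
finger_gap: 0.37
gripper_force: 9.7
contact_force: [-0.1, -2.9, -0.4]
finger_gap: 0.377
gripper_force: 7.4
y 0.0064 z 0.0282 th 43.8 x 0.5628 low rim z 0.0066 n 93 med|d| 2.14
[ 0.55052757 -0.09609305  0.12324101]
```

```bash
python3 -m jog '0.251 -1 0 0 0;0.251 -2 0 0 0;0.251 -4 0 0 0;0.251 -4 0 0 0'| egrep 'pos|gap|force'; python3 -m jog '0.25 0 0 0 0;0.249 0 0 0 0'| egrep 'gap|force'
python3 - <<'E'
from h import *
im=r.get_image("scene");s=r.state();g=np.array(s["eef_pos"])+[0,0,.017];fit(im,g,45,"pics/f1.png");print(g)
cv2.imwrite("pics/raw1.png",im)
E
```

```text
eef_pos: [0.5503, -0.1006, 0.1064]
contact_force: [-0.0, -1.8, 1.9]
finger_gap: 0.377
gripper_force: 6.2
contact_force: [-0.1, -1.3, 2.2]
finger_gap: 0.374
gripper_force: 5.2
y -0.0195 z 0.0153 th 55.6 x 0.5580 low rim z -0.0016 n 77 med|d| 2.13
[ 0.55045347 -0.10045631  0.12353098]
```

The hinge works: θ≈56° with the foot on the table, about 8 mm short of the fence. Next I slide it to brace against the fence.

```bash
python3 -m jog '0.252 2 0 0 0;0.252 4 0 0 0;0.252 6 0 0 0;0.252 8 0 0 0;0.252 8 0 0 0'| egrep 'pos|gap|force'; python3 -m jog '0.252 2 0 0 0;0.252 4 0 0 0;0.252 6 0 0 0;0.252 6 0 0 0'| egrep 'pos|gap|force'
python3 - <<'E'
from h import *
im=r.get_image("scene");s=r.state();g=np.array(s["eef_pos"])+[0,0,.017];fit(im,g,55);print(g)
E
```

```text
eef_pos: [0.5521, -0.0941, 0.1081]
contact_force: [-1.9, -7.5, 17.0]
finger_gap: 0.373
gripper_force: 12.8
eef_pos: [0.553, -0.0896, 0.1093]
contact_force: [-2.7, -10.1, 27.0]
finger_gap: 0.373
gripper_force: 18.8
y -0.0175 z 0.0126 th 62.1 x 0.5597 low rim z -0.0015 n 116 med|d| 1.71
[ 0.55289993 -0.0896697   0.12625768]
```

```bash
python3 -m jog '0.252 0 0 -3 0;0.252 0 0 -6 0;0.252 0 0 -9 0;0.252 0 0 -9 0'| egrep 'pos|gap|force'; python3 -m jog '0.252 2 0 0 0;0.252 4 0 0 0;0.252 6 0 0 0;0.252 6 0 0 0'| egrep 'pos|gap|force'
python3 - <<'E'
from h import *
im=r.get_image("scene");s=r.state();g=np.array(s["eef_pos"])+[0,0,.017];fit(im,g,62);print(g)
E
```

```text
eef_pos: [0.5509, -0.0855, 0.1155]
contact_force: [-0.6, 1.0, 0.7]
finger_gap: 0.374
gripper_force: 4.9
eef_pos: [0.5518, -0.08, 0.1158]
contact_force: [-0.9, -0.9, 8.7]
finger_gap: 0.375
gripper_force: 7.8
y 0.0041 z -0.0270 th 64.6 x 0.5830 low rim z -0.0399 n 174 med|d| 3.11
[ 0.55172623 -0.08018037  0.13279199]
```

```bash
python3 -m jog '0.252 1 0 -3 0;0.252 4 0 -4 0;0.252 7 0 -5 0;0.252 10 0 -5 0;0.252 10 0 -5 0'| egrep 'pos|gap|force'; python3 -m jog '0.252 3 0 0 0;0.252 6 0 0 0;0.252 9 0 0 0;0.252 9 0 0 0'| egrep 'pos|gap|force'
python3 - <<'E'
from h import *
im=r.get_image("scene");s=r.state();cv2.imwrite("pics/raw2.png",im);g=s["eef_pos"]
im=im.astype(int);m=((im.min(2)>150)&(im.max(2)-im.min(2)<40))[170:260,262:345]
for k in range(0,90,4):print(170+k,''.join('#' if v else '.' for v in m[k]))
print("pred foot for upright-ish rim low",[proj([.552,y,0]).round(0) for y in(-.06,-.05,-.04,.0)])
E
```

```text
eef_pos: [0.5517, -0.0692, 0.1202]
contact_force: [-0.7, -1.5, -1.3]
finger_gap: 0.373
gripper_force: 2.6
eef_pos: [0.5524, -0.0605, 0.1206]
contact_force: [0.5, -1.2, 3.8]
finger_gap: 0.375
gripper_force: 3.7
170 ...................................................................................
174 ...................................................................................
178 ...................................................................................
182 ....................................................................##.............
186 .............................................................##########............
190 ............................................................#######................
194 ...................................................................................
198 ...................................................................................
202 ...................................................................................
206 ...................................................................................
210 ......
[... 552 characters left out ...]
.....................................................
238 ...................................................................................
242 ...................................................................................
246 ...................................................................................
250 ...................................................................................
254 #..................................................................................
258 .##................................................................................
pred foot for upright-ish rim low [array([302., 238.]), array([299., 236.]), array([296., 234.]), array([286., 227.])]
```

```bash
python3 -m jog '0.254 3 0 0 0;0.254 6 0 0 0;0.254 9 0 0 0;0.254 12 0 0 0;0.254 12 0 0 0'| egrep 'pos|gap|force'; python3 -m jog '0.254 3 0 0 0;0.254 6 0 0 0;0.254 9 0 0 0;0.254 9 0 0 0'| egrep 'pos|gap|force'; python3 -m jog '0.254 3 0 1 0;0.254 6 0 1 0;0.254 8 0 1 0;0.254 8 0 1 0'| egrep 'pos|gap|force'
```

```text
eef_pos: [0.553, -0.0486, 0.1209]
contact_force: [-0.1, 0.5, 8.8]
finger_gap: 0.373
gripper_force: 5.9
eef_pos: [0.5532, -0.0394, 0.1208]
contact_force: [0.4, 0.3, 9.4]
finger_gap: 0.373
gripper_force: 5.3
eef_pos: [0.5536, -0.0314, 0.1202]
contact_force: [-0.2, 1.0, 13.2]
finger_gap: 0.373
gripper_force: 6.6
```

Run:
```python
from h import *
im=r.get_image("scene");cv2.imwrite("pics/raw3.png",im)
h=cv2.cvtColor(im,cv2.COLOR_BGR2HSV).astype(int)
def ch(p):
    H,S,V=p
    if 100<=H<=125 and S>120 and V>60:return 'B'
    if V<45:return 'x'
    if (H<8 or H>170) and S>150:return 'R'
    if 8<=H<=20 and S>90 and V>140:return 'w'
    if S<45 and V>75:return '#'
    return '.'
for v in range(160,256,3):print(v,''.join(ch(h[v,u]) for u in range(262,345)))
for y in(-.018,-.03,-.04):
    f=np.array([.5545,y,0]);print(y,[proj(f+q).round(0).tolist() for q in([0,0,0],[.03,0,0],[-.03,0,0],[0,-.03,0],[-.02,-.02,0],[.02,-.02,0],[-.02,-.02,.097])])
```

```text
160 .....................xxxxxxxx...###########...xxxxxx.w........w................####
163 .....................xxxxxxxxxxxxxxxxxxxxxxxxxxxxxxx##.............................
166 .....................xxxxxxxxxxxxxxxxxxxxxxxxxxxxxxxxxxxx.....#....................
169 ......................xxxxxxxxxxxxxxxxxxxxxxxxxxxxxxxxxx...........................
172 .......................xxxxxxxxxxxxxxxxxxxxxxxxxxxx.xxx....RRRRR...................
175 .......................xxxxxxxxxxxxxxxxxxxxxxxx..xxxxx..RRRRRRRRRRR...............#
178 ......................x..xxxxxxxxxxxxxxxxxxxxx....xxx###RRRRRRRRRRR................
181 .......................#..xxxxxxxxxxxxxxxxxxxxxxxxx.####.RRRRRRRRR..##.............
184 ....................#.#..xxxxxxxxxxxxxxxxxxxxxxxxx.####################............
187 ..............x..........xxxxxxxxxxxx..xxxxxxxww..######################...........
190 ....................xxx...xxxxxxxxxxxxx..x.x....ww#####################............
193 .................xxxxxxxxxxx.BBxxx.##xxxxx...wwwww#####################............
196 ...................xxxxxxxxxxxxxx.BBBxxx
[... 1373 characters left out ...]
.................................#............................................
247 ...................................................................................
250 ...................................................................................
253 ...................................................................................
-0.018 [[291.0, 229.0], [298.0, 224.0], [284.0, 235.0], [299.0, 235.0], [292.0, 237.0], [301.0, 229.0], [292.0, 215.0]]
-0.03 [[294.0, 232.0], [301.0, 226.0], [287.0, 238.0], [302.0, 237.0], [295.0, 240.0], [304.0, 231.0], [296.0, 217.0]]
-0.04 [[297.0, 234.0], [304.0, 228.0], [290.0, 240.0], [305.0, 239.0], [298.0, 242.0], [307.0, 233.0], [299.0, 219.0]]
```

The mask shows the foot at about y=-0.055 with the cap at y=-0.031. The foot slid out, so the bottle is leaning a little towards the fence. I'll bring the cap back over the foot, then fit the tilt.

```bash
cat >> h.py <<'E'
def fit2(im,g,th0):
    h=cv2.cvtColor(im,cv2.COLOR_BGR2HSV).astype(int);m=((h[...,1]<45)&(h[...,2]>75)).astype(np.uint8)
    m[:209]=0;m[:218,309:]=0;m[:,:278]=0;m[:,322:]=0;m[248:]=0;m=cv2.morphologyEx(m,cv2.MORPH_OPEN,np.ones((3,3)))
    c=max(cv2.findContours(m,0,1)[0],key=len)[:,0].astype(float);c=c[(c[:,1]>211)&((c[:,1]>220)|(c[:,0]<300))]
    def hull(p):
        f=np.array([p[2],p[0],max(.03*abs(np.cos(p[1])),0)]);t=p[1];a=np.array([-.04*np.cos(t),-np.cos(t),np.sin(t)]);a/=np.linalg.norm(a)
        e=np.cross(a,[0,np.sin(t),np.cos(t)]);e/=np.linalg.norm(e);up=np.cross(e,a)
        P=[f+s*a+.0298*(np.cos(q)*up+np.sin(q)*e) for s in(0,.097) for q in np.linspace(0,6.28,24)]
        return cv2.convexHull(np.array([proj(q) for q in P],np.float32)),f,a
    def res(p):
        h,f,a=hull(p);d=[np.clip(cv2.pointPolygonTest(h,(float(u),float(v)),True),-4,4) for u,v in c];w=g-f;off=w-(w@a)*a
        return np.r_[d,(off[1])/.004,(p[2]-g[0])/.004]
    s=least_squares(res,[g[1]+.12*np.cos(np.radians(th0)),np.radians(th0),g[0]],x_scale=[.01,.1,.01],diff_step=1e-3,loss="soft_l1");p=s.x
    print("foot y %.4f x %.4f th %.1f"%(p[0],p[2],np.degrees(p[1])),"n",len(c),"med %.2f cost %.1f"%(np.median(abs(s.fun[:-2])),s.cost))
E
cat > look.py <<'E'
from h import *
im=r.get_image("scene");s=r.state();g=np.array(s["eef_pos"])+[0,0,.012]
for t in(80,90,100):fit2(im,g,t)
E
python3 look.py; python3 -m jog '0.254 -3 0 0 0;0.254 -6 0 0 0;0.254 -9 0 0 0;0.254 -12 0 0 0;0.254 -12 0 0 0'| egrep 'pos|gap|force'; python3 look.py
```

```text
foot y 0.0012 x 0.5542 th 75.2 n 82 med 4.00 cost 216.0
foot y -0.0615 x 0.5535 th 106.1 n 82 med 0.41 cost 39.0
foot y -0.0614 x 0.5535 th 105.9 n 82 med 0.38 cost 39.0
eef_pos: [0.5537, -0.045, 0.1207]
contact_force: [-0.5, -1.1, 14.8]
finger_gap: 0.373
gripper_force: 7.8
foot y -0.0642 x 0.5528 th 102.4 n 78 med 0.41 cost 33.7
foot y -0.0642 x 0.5528 th 102.4 n 78 med 0.41 cost 33.7
foot y -0.0642 x 0.5528 th 102.4 n 78 med 0.41 cost 33.7
```

```bash
python3 -m jog '0.254 0 0 -2 0;0.254 0 0 -4 0;0.254 -3 0 -4 0;0.254 -6 0 -4 0;0.254 -9 0 -4 0;0.254 -12 0 -4 0;0.254 -15 0 -4 0;0.254 -15 0 -4 0'| egrep 'pos|gap|force'; python3 look.py
```

```text
eef_pos: [0.5516, -0.0602, 0.1231]
contact_force: [-0.3, -0.2, -1.5]
finger_gap: 0.372
gripper_force: 1.9
foot y -0.0652 x 0.5531 th 97.3 n 83 med 0.41 cost 47.9
foot y -0.0652 x 0.5531 th 97.3 n 83 med 0.41 cost 47.9
foot y -0.0652 x 0.5531 th 97.3 n 83 med 0.41 cost 47.9
```

```bash
python3 -m jog '0.254 -3 0 0 0;0.254 -6 0 0 0;0.254 -6 0 0 0;0.24 -6 0 0 0;0.22 -6 0 0 0;0.2 -6 0 0 0;0.2 -6 0 0 0'| egrep 'pos|gap|force'; python3 look.py
```

```text
eef_pos: [0.5517, -0.065, 0.1234]
contact_force: [0.0, -0.3, -0.4]
finger_gap: 0.401
gripper_force: 0.2
foot y -0.0651 x 0.5541 th 90.1 n 91 med 0.43 cost 52.1
foot y -0.0651 x 0.5541 th 90.1 n 91 med 0.43 cost 52.1
foot y -0.0651 x 0.5541 th 90.1 n 91 med 0.43 cost 52.1
```

The bottle is upright (90.1°) and standing free at y=-0.065. Next I grip firmly, slide it upright to the rubber with most of its weight still on the table, and release.

```bash
python3 -m jog '1 0 0 0 0;1 0 0 0 0;1 0 0 0 0;1 0 0 0 0;1 0 0 -1 0;1 4 0 -1 0;1 8 0 -1 0;1 12 0 -1 0;1 16 0 -1 0;1 20 0 -1 0;1 24 0 -1 0;1 28 0 -1 0;1 32 0 -1 0;1 36 0 -1 0;1 36 0 -1 0' 60| egrep 'pos|gap|force'; python3 look.py
```

```text
eef_pos: [0.5531, -0.028, 0.1242]
contact_force: [-0.0, 0.5, -3.3]
finger_gap: 0.345
gripper_force: 59.5
foot y -0.0265 x 0.5561 th 89.1 n 67 med 0.49 cost 32.3
foot y -0.0265 x 0.5561 th 89.1 n 67 med 0.49 cost 32.3
foot y -0.0265 x 0.5561 th 89.1 n 67 med 0.49 cost 32.3
```

```bash
python3 -m jog '1 2 0 0 0;1 4 0 0 0;1 6 0 0 0;1 6 0 0 0' | egrep 'pos|force';python3 -m jog '1 2 0 0 0;1 4 0 0 0;1 4 0 0 0' | egrep 'pos|force'; python3 look.py
```

```text
eef_pos: [0.5533, -0.0228, 0.1243]
contact_force: [-0.1, -0.2, -3.3]
gripper_force: 59.5
eef_pos: [0.5535, -0.0187, 0.1243]
contact_force: [0.2, -0.3, -3.2]
gripper_force: 59.5
foot y -0.0171 x 0.5559 th 88.1 n 53 med 0.26 cost 3.4
foot y -0.0171 x 0.5559 th 88.1 n 53 med 0.26 cost 3.4
foot y -0.0171 x 0.5559 th 88.1 n 53 med 0.26 cost 3.4
```

```bash
python3 -m jog '1 1 0 0 0;1 2 0 0 0;1 2 0 1 0;1 2 0 1 0' 20| egrep 'pos|force';python3 -m jog '0.4 0 0 0 0;0.26 0 0 0 0;0.25 0 0 0 0;0.24 0 0 0 0;0.22 0 0 0 0;0.2 0 0 0 0;0.1 0 0 0 0;-0.1 0 0 0 0;-0.3 0 0 0 0;-0.3 0 0 0 0' | egrep 'pos|gap|force'; python3 look.py
```

```text
eef_pos: [0.5537, -0.0176, 0.1238]
contact_force: [-1.0, -0.6, 3.4]
gripper_force: 60.0
eef_pos: [0.5536, -0.0172, 0.1233]
contact_force: [0.3, 0.0, 0.3]
finger_gap: 0.648
gripper_force: 0.0
foot y -0.0172 x 0.5556 th 88.8 n 53 med 0.19 cost 3.0
foot y -0.0172 x 0.5556 th 88.8 n 53 med 0.19 cost 3.0
foot y -0.0172 x 0.5556 th 88.8 n 53 med 0.19 cost 3.0
```

Released and upright, at x≈-0.031 in the fence frame. I retreat straight up, recheck from the scene and top cameras, and then hand in.

```bash
python3 -m jog '-0.3 0 0 -15 0;-0.3 0 0 -40 0;-0.3 0 0 -75 0;-0.3 0 0 -110 0;-0.3 -40 0 -140 0;-0.3 -80 0 -150 0;-0.3 -120 0 -150 0;-0.3 -160 0 -150 0;-0.3 -160 0 -150 0;-0.3 -160 0 -150 0' | egrep 'time|pos|force'
python3 - <<'E'
from h import *
im=r.get_image("scene");g=np.array([.5536,-.0172,.135]);fit2(im,g,90)
for n in("scene","top"):
    i=r.get_image(n);h=cv2.cvtColor(i,cv2.COLOR_BGR2HSV);ob=cv2.imread(f"pics/{n}0.png")
    m=((abs(h[...,0].astype(int)-110)<14)&(h[...,1]>120)&(h[...,2]>60));m[:130]=0
    e=proj([.554,-.0175,.141],n);v,u=np.nonzero(m);k=np.hypot(u-e[0],v-e[1])<25;print(n,"blue",u[k].mean(),v[k].mean(),k.sum(),"expected cap top",e)
E
python3 -c "
import cv2,numpy as np
"
python3 - <<'E'
from h import *
i=r.get_image("top").astype(int);o=cv2.imread("pics/top0.png").astype(int)
for n,(u,v) in dict(red=(305,150),jar=(372,161),dish=(297,277)).items():print(n,abs(i-o)[v-8:v+8,u-8:u+8].mean())
E
```

```text
time: 21.6
eef_pos: [0.5464, -0.181, 0.2736]
contact_force: [-0.6, 0.9, -0.4]
gripper_force: 0.0
foot y -0.0181 x 0.5566 th 89.6 n 65 med 0.44 cost 32.3
scene blue 291.8392857142857 198.5 112 expected cap top [291.94181372 195.2685714 ]
top blue 299.72670807453414 202.5776397515528 161 expected cap top [298.90471194 200.92011302]
red 16.044270833333332
jar 16.131510416666668
dish 20.740885416666668
```

Run:
```python
from h import *
for n,L in dict(scene=dict(red=(322,180),jar=(367,232),dish=(250,263)),top=dict(red=(305,150),jar=(372,161),dish=(297,277))).items():
    i=r.get_image(n);o=cv2.imread(f"pics/{n}0.png")
    for k,(u,v) in L.items():
        R=cv2.matchTemplate(i[v-30:v+30,u-30:u+30],o[v-12:v+12,u-12:u+12],5);_,q,_,l=cv2.minMaxLoc(R);print(n,k,round(q,2),np.array(l)-18)
r.finish_job()
```

```text
scene red 0.73 [0 0]
scene jar 1.0 [0 0]
scene dish 1.0 [0 0]
top red 1.0 [0 0]
top jar 1.0 [0 0]
top dish 0.99 [0 0]
the job is handed in; nothing more can be done
```

The blue-capped bottle stands upright against the fence rubber, released and clear of the robot, and the job is handed in at about 22 s of the 45 s limit. The final image fit puts it within 1° of vertical, with its axis about 31 mm from the rubber. The red-capped bottle, jar and dish have not moved. The butt and half-raise steps look met, but I don't have the judge's result. The raise was not clean: the foot came an estimated 1–2 cm off the table for a few seconds, and the bottle later slid out to about 80 mm from the fence before I slid it back upright.

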